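Vent the guarded vacuum desiccator

ROBOT

A 6-joint arm with a two-finger parallel gripper is mounted at the origin on the work surface. World frame = base frame: x ahead of the robot, y to its left, z up, the work surface at z = 0. Lengths are in mm, angles in degrees, forces in N, time in s.
With the tool pointing down it reaches from about 275 to 725 mm from the base axis. Payload 5.6 kg.
Tool frame: the origin (TCP) lies midway between the tips of the shut fingers; the grasp point (between the pads) lies 19 mm behind it; z points along the fingers, y is the line along which they close (so a half turn about z gives the same grasp; the last joint's range is limited). The gripper opens to 85 mm and grips with 20 to 120 N. Pads are 22 mm wide; open, the fingers measure 114 mm over their backs; the gripper's body (76 mm by 85 mm) begins 54 mm behind the grasp point. The pads swing forward as they close: fully open they stand 13 mm farther back than shut.
Start: joints at [92.624, 14.616, 6.199, 0, -81.583, -16.306], TCP at [130.068, 534.392, 208.283] pointing down, gripper open.
Joint ranges: [-168.99, 168.99], [-69.2, 112.95], [-62.41, 85.93], [-164.36, 98.24], [-168.68, -3.75], [-174.98, 174.98]. Speed limits (degrees/s): [147.25, 147.25, 180, 180, 180, 180].

INTERFACE

Orientations are given as a 3x3 rotation matrix whose columns are the frame's x, y, z axes.
In Python, from bench import bot, capture gives the robot as it stands.
- The arm moves only by the tool apply_moves, never from a script. Its arguments are lists of equal length, an entry for each row: "claw": the finger opening in mm, from 0 to 85.4; "delta_pos": the shift along the tool's x, y, z in mm, a list of three; "yaw": the turn about the tool's z in rad. A call has 1 to 20 rows; each row is the pose to reach, as a shift and turn from the pose commanded when the call began, along the tool's axes at that moment; what a row does not reach only later rows make up. A row lasts 1/8 s, in which the tool goes at most 62.5 mm and 10.7 degrees, less where a joint would pass 70% of its speed; a pose out of reach is approached as far as the arm can. A call with a gripper value outside its range is refused whole. The fingers move at their own pace and stop on an object; "force" is the grip in N (left out, the last holds). Time passes only in rows, so rows that repeat a pose let the fingers close. It gives the time, the measured TCP pose, the force, the opening and the grip force at its end, in the units of the state.
- bot.sense(): the state, without advancing time (a new reading comes with each control period).
- capture(name): name is "side" or "top" or "wrist"; returns a dict with "img" (420x560x3 uint8, red, green, blue), "mtx" (3x3 intrinsics, pixels), "dist_coeffs" ([k1, k2, p1, p2, k3] as OpenCV has them; the pictures are not rectified), "rvec" (rotation vector, rad) and "tvec" (3), from world to camera coordinates, as OpenCV has them; the wrist camera has in their place "mount" (4x4, takes a point from camera to tool coordinates, whose origin is the TCP and whose axes are the flange's). Camera axes: x right, y down, z forward; pixel columns grow to the right and rows downward; lengths in mm; the calibration is good to about 2 mm. A picture is of the moment at which its call begins: read the wrist's pose just before it. There is no depth.
- bot.close_job(): hands the job in; it is judged then, once.
The state is a dict: "t": time; "joints": joint angles; "joint_vel": joint speeds; "joint_torque": joint torques, N m; "tcp_pos": TCP position; "eef_rot": TCP orientation; "ft_force": force on the tool from outside, world axes, zero at the start; "torque": the same for the moment, N m; "opening": opening from 0.0 (shut) to 1.0 (fully open); "grasp_force": force on a finger pad.
Only numpy, scipy, OpenCV 4.12 (cv2) and the standard library are available. Lean on these libraries where they do the work, as an engineer would, in place of code of your own. Each camera call takes 0.05 s, during which the arm holds its last target. There are 200 camera calls.

TASK

The desiccator on the bench is still under vacuum inside its implosion guard. Reach down through the window in the top of the guard and gently press the vent lever on the lid all the way down to its stop with the fingertips, then draw back out, leaving the lever down. Do not touch the guard at any point, and do not lift or shift the guard, the desiccator or the things standing around it.

Things in the scene. Friction and masses are not known exactly. Their poses are not given: they have to be found in the camera images.
- guard: Loose lift-off guard cage, 250 x 250 mm, 247 mm high, about 3 kg: white steel posts, clear side panels, white steel top sheet 4 mm thick. Middle of the top cut out as a square hand window, 170 x 170 mm clear, its black rubber rim 9 mm deep and 1 mm proud. Bow handles stand 34 mm out from the +y and -y faces at 190 mm height. Origin: centre of its underside on the bench; z up, x and y along its sides.
- guard_window (a point): Centre of the hand window, at the level of the guard's top surface (247 mm above the bench).
- desiccator: Round vacuum desiccator, loose inside the guard within 7 mm of its centre, turned any way; about 2 kg, flange 190 mm across. White bowl, clear dome (top at 157 mm), brass vent valve on top. Origin: centre of its underside on the bench; z up; x points from the valve along the lever. A copper-coloured filter, 15 mm thick, sticks out 39 mm on the -x side, its top at 198 mm.
- lever_pivot (a point): The hinge of the vent lever, on the desiccator's vertical axis, 199 mm above the bench. The brass yoke around it is 20 mm wide and rises to 205 mm.
- lever_pad (a point): Middle of the upper face of the lever's black thumb pad, 50 mm out from the hinge; moves with the lever. Pad 24 x 24 mm (38 to 62 mm from the hinge), on a steel strip 10 mm wide. Lever fully down: pad level, upper face 203 mm above the bench, 44 mm below the guard's top. Lever fully raised: pad's outer end about 17 mm below the guard's top.
- vent_lever (a joint): Angle of the vent lever in rad: 0 fully raised (valve shut, sloping 26 degrees up from the hinge), 0.45 fully down at its hard stop (level, valve open). Starts at 0 to 0.08. Stiff: a press of about 5 N on the pad moves it, and it stays where it is left.
- wash_bottle: White wash bottle with bent spout, 68 mm across, about 200 mm high; origin at the centre of its underside. Bystander.
- petri_stack: Stack of three Petri dishes, 92 mm across, 47 mm high; origin at the centre of its underside. Bystander.
- slide_box: Grey box for microscope slides, 88 x 103 mm, 34 mm high; origin at the centre of its underside. Bystander.
Things that resemble listed ones, but are neither listed nor needed, are in the scene too. Leave any turquoise look-alike of the desiccator alone.

How it is judged (in metres and radians):
On the way:
1. a fingertip presses the vent lever down to its stop (value of joint vent_lever above 0.42 rad and contact force between the fingers and vent_lever above 0.5 N), for 0.1 s.
At the end, for the whole second after the job is handed in: The vent lever has been pressed down to its stop and stays down (0.41 rad or more of 0.45, at rest); guard and desiccator are within 8 mm of where they stood, the bystanders within 15 mm (value of joint vent_lever above 0.41 rad and velocity of joint vent_lever below 0.05 rad/s and distance of each of guard, desiccator from where it was at the start of the episode below 0.008 m and distance of each of wash_bottle, petri_stack, slide_box from where it was at the start of the episode below 0.015 m); the robot touches nothing.
It fails at once if the fingers, the gripper or the arm touch the guard (contact force between any of the fingers, the arm and guard above 0.3 N).
It fails at once if the lever is forced: pressed with more than 50 N (contact force between the fingers and vent_lever above 50 N).
It fails at once if the guard is lifted or shifted by more than 8 mm (distance of guard from where it was at the start of the episode above 0.008 m).
It fails at once if the desiccator is lifted or shifted by more than 8 mm (distance of desiccator from where it was at the start of the episode above 0.008 m).
It fails at once if one of the things standing around is lifted or shifted by more than 15 mm (distance of any of wash_bottle, petri_stack, slide_box from where it was at the start of the episode above 0.015 m).
It also fails if it takes over 32 s, if anything falls off the work surface, if the arm or the gripper's body presses on something with over 40 N, if the wrist force passes 120 N, or if a joint passes its speed limit or range.

## Working session

There is one attempt and no reset: what is moved stays moved. The work goes in short steps, Python scripts to look and compute and a tool call to move; the robot and the scene stay as the last step left them, time stands still between calls to the robot, and variables do not carry over. Pictures are saved under pics/ and viewed, at most 10 in all, crops included, and the job is handed in when it is done.

Besides the shell and the picture viewer there is one more tool, called after "Request:" by a JSON object that holds its "fn" and its "kwargs", one argument or row to a line. apply_moves: Moves the arm, as the interface text tells. Its arguments: {"type":"object","properties":{"claw":{"type":"array"},"delta_pos":{"type":"array"},"yaw":{"type":"array"},"force":{"type":"number"}},"required":["claw","delta_pos","yaw"]}

```bash
mkdir -p pics; ls; python3 - <<'E'
from bench import bot, capture
import cv2,pickle
s=bot.sense(); print(s['t'],s['tcp_pos'],s['eef_rot'],s['opening'])
d={}
for n in('side','top','wrist'):
    c=capture(n); d[n]=c; cv2.imwrite(f'pics/{n}0.png',c['img'][:,:,::-1])
    if 'tvec' in c:
        import numpy as np
        R=cv2.Rodrigues(np.array(c['rvec'],float))[0]; print(n,(-R.T@np.array(c['tvec']).ravel()).round(),c['mtx'],c['dist_coeffs'])
    else: print(c['mount'],c['mtx'])
pickle.dump((s,d),open('d0.pkl','wb'))
E
```

```text
pics
0.0 [129.92348073 533.88895999 207.38855759] [[ 9.71606191e-01 -2.36603625e-01 -3.66379107e-04]
 [-2.36603893e-01 -9.71604413e-01 -1.86086455e-03]
 [ 8.43117411e-05  1.89471424e-03 -9.99998201e-01]] 1.0000079260134702
side [ 726. -291. 1262.] [[423.32888879   0.         280.23498549]
 [  0.         423.32888879 213.89818364]
 [  0.           0.           1.        ]] [-0.10902787  0.          0.          0.          0.        ]
top [ 502.   55. 1162.] [[421.09324062   0.         275.96756862]
 [  0.         421.09324062 215.52526155]
 [  0.           0.           1.        ]] [-0.09502175  0.          0.          0.          0.        ]
[[ 1.13153125e-03 -9.56543681e-01 -2.91586874e-01  7.35613704e+01]
 [ 9.99999281e-01  9.66784106e-04  7.09082686e-04 -1.81158330e-01]
 [-3.96367007e-04 -2.91587467e-01  9.56544088e-01 -1.64437378e+02]
 [ 0.00000000e+00  0.00000000e+00  0.00000000e+00  1.00000000e+00]] [[317.29904121   0.         282.45544545]
 [  0.         317.29904121 210.71826997]
 [  0.           0.           1.        ]]
```

View pics/top0.png

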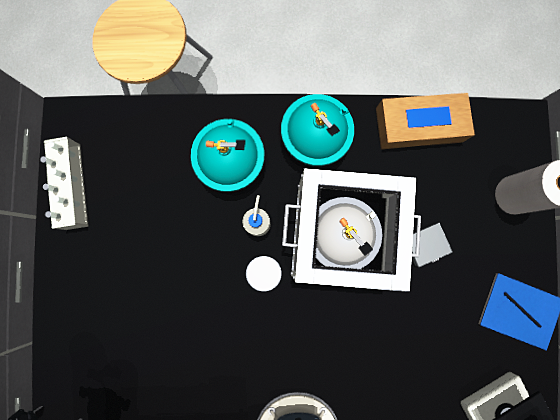

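View pics/side0.png

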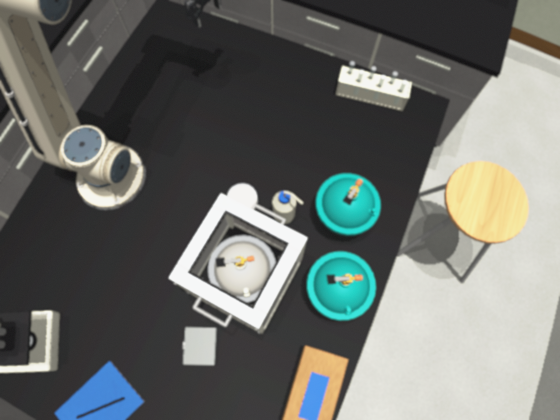

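The top view shows the white guard around (357,230), with the desiccator inside it. The pad is near (364,248) and the hinge near (348,233). The side view shows the same scene, with the guard at (240,263) and the pad at (221,261). Next I'll measure by masks.

```bash
cat > h.py <<'E'
import cv2,numpy as np
def ray(c,px):
    p=cv2.undistortPoints(np.array([[px]],float),c['mtx'],np.array(c['dist_coeffs']))[0,0]
    R=cv2.Rodrigues(np.array(c['rvec'],float))[0]; t=np.array(c['tvec'],float).ravel()
    return -R.T@t, R.T@np.array([p[0],p[1],1.])
def onz(c,px,z):
    o,d=ray(c,px); return o+d*(z-o[2])/d[2]
def tri(c1,p1,c2,p2):
    A=0;b=0
    for c,p in((c1,p1),(c2,p2)):
        o,d=ray(c,p); d/=np.linalg.norm(d); M=np.eye(3)-np.outer(d,d); A=A+M; b=b+M@o
    return np.linalg.solve(A,b)
E
python3 - <<'E'
import pickle,cv2,numpy as np
from h import *
s,d=pickle.load(open('d0.pkl','rb'))
a=cv2.resize(d['top']['img'][160:300,280:430],None,fx=4,fy=4,interpolation=cv2.INTER_CUBIC)[:,:,::-1]
b=cv2.resize(d['side']['img'][190:340,165:315],None,fx=4,fy=4,interpolation=cv2.INTER_CUBIC)[:,:,::-1]
cv2.imwrite('pics/ct.png',a);cv2.imwrite('pics/cs.png',b[:600])
for n,box in(('top',(280,150,440,300)),('side',(160,185,320,345))):
    c=d[n]; x0,y0,x1,y1=box; im=c['img'][y0:y1,x0:x1]
    w=(im.min(2)>235).astype(np.uint8)
    cs,h=cv2.findContours(w,cv2.RETR_CCOMP,cv2.CHAIN_APPROX_NONE)
    k=max(range(len(cs)),key=lambda i:cv2.contourArea(cs[i])*(h[0][i][3]<0))
    r=cv2.minAreaRect(cs[k]); 
    holes=[cs[i] for i in range(len(cs)) if h[0][i][3]==k]
    for nm,q in(('outer',cs[k]),('hole',max(holes,key=cv2.contourArea) if holes else None)):
        if q is None: continue
        p=cv2.boxPoints(cv2.minAreaRect(q))+[x0,y0]
        W=np.array([onz(c,x,247)[:2] for x in p]); print(n,nm,p.round(1).tolist(),W.round(1).tolist(),'c',W.mean(0).round(1),np.linalg.norm(np.roll(W,-1,0)-W,axis=1).round(1))
E
```

```text
top outer [[294.6, 281.9], [303.7, 167.9], [423.6, 177.5], [414.4, 291.5]] [[434.1, 17.0], [683.0, -3.1], [663.4, -270.0], [412.8, -244.1]] c [ 548.3 -125. ] [249.7 267.6 251.9 261.9]
top hole [[310.1, 269.5], [316.7, 182.4], [403.0, 189.0], [396.5, 276.0]] [[460.8, -16.5], [650.7, -31.5], [637.4, -222.8], [446.6, -204.7]] c [ 548.9 -118.9] [190.5 191.8 191.7 188.7]
side outer [[168.9, 277.7], [227.9, 174.4], [316.7, 225.1], [257.6, 328.4]] [[415.0, -231.1], [427.8, 72.2], [692.4, 37.1], [661.5, -252.4]] c [549.2 -93.5] [303.6 266.9 291.2 247.4]
side hole [[184.7, 273.1], [222.1, 204.6], [290.9, 242.1], [253.5, 310.6]] [[445.3, -205.3], [451.1, -9.5], [650.3, -29.5], [635.5, -219.0]] c [ 545.5 -115.8] [195.9 200.3 190.  190.7]
```

View pics/ct.png

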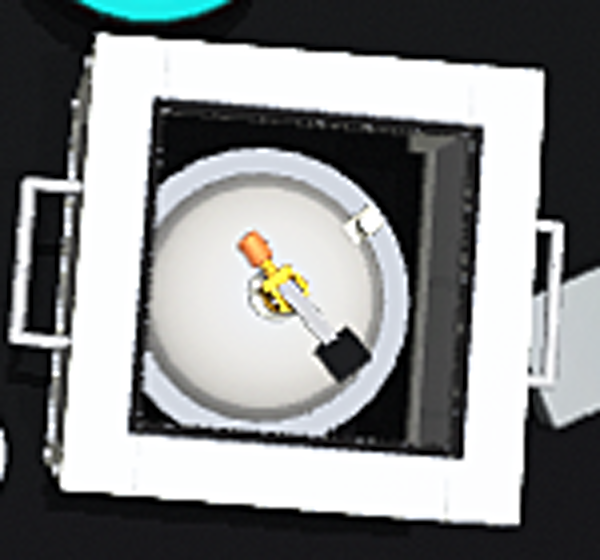

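View pics/cs.png

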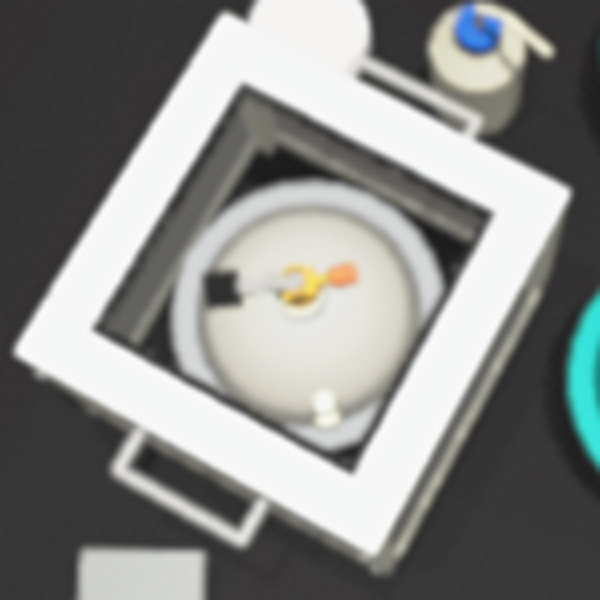

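The crops (4x) show the hole as a square. In the top crop the pad centre is (344,354), the hinge about (283,287) and the filter (255,247). In the side crop the pad is at (222,289).

```bash
python3 - <<'E'
import pickle,cv2,numpy as np
from h import *
s,d=pickle.load(open('d0.pkl','rb'))
T,S=d['top'],d['side']
t=lambda u,v:((u+.5)/4-.5+280,(v+.5)/4-.5+160)
q=lambda u,v:((u+.5)/4-.5+165,(v+.5)/4-.5+190)
P={'pad':((344,354),(222,289)),'filt':((255,247),(342,274)),
'o1':((97,33),(571,190)),'o2':((543,70),(380,560)),'o3':((520,525),(14,350)),'o4':((60,490),(228,12)),
'h1':((155,98),(494,213)),'h2':((482,128),(354,473)),'h3':((462,458),(94,330)),'h4':((130,432),(243,85))}
for k,(a,b) in P.items(): print(k,tri(T,t(*a),S,q(*b)).round(1), onz(T,t(*a),247 if k!='pad' else 224).round(1),onz(S,q(*b),247 if k!='pad' else 224).round(1))
print('hinge',onz(T,t(283,287),203).round(1))
# orange/pad masks
for n,c,box in(('top',T,(310,180,400,275)),('side',S,(190,215,285,305))):
    x0,y0,x1,y1=box; hsv=cv2.cvtColor(c['img'][y0:y1,x0:x1],cv2.COLOR_RGB2HSV)
    m=cv2.inRange(hsv,(3,130,120),(14,255,255)); M=cv2.moments(m,True); print(n,'orange',M['m00'],M['m10']/M['m00']+x0,M['m01']/M['m00']+y0)
E
```

```text
pad [ 507.3 -142.1  225.3] [ 507.2 -142.4  224. ] [ 507.1 -141.8  224. ]
filt [568.2 -97.6 197.1] [565.3 -89.4 247. ] [ 575.1 -107.   247. ]
o1 [682.7  -2.8 251.3] [683.1  -3.4 247. ] [683.   -1.3 247. ]
o2 [ 665.9 -253.3  240.2] [ 664.1 -251.4  247. ] [ 666.9 -253.2  247. ]
o3 [ 414.9 -231.1  254.3] [ 414.2 -233.4  247. ] [ 412.7 -230.7  247. ]
o4 [435.1  17.8 250.3] [433.6  16.9 247. ] [435.4  19.5 247. ]
h1 [645.8 -35.  251.9] [647.  -35.2 247. ] [644.9 -34.1 247. ]
h2 [ 631.6 -214.3  251.4] [ 631.4 -216.1  247. ] [ 632.  -213.5  247. ]
h3 [ 451.6 -200.4  249.9] [ 450.6 -201.8  247. ] [ 451.7 -199.7  247. ]
h4 [465.1 -20.8 244.5] [464.8 -20.9 247. ] [466.1 -21.3 247. ]
hinge [ 545.4 -112.2  203. ]
top orange 28.0 343.14285714285717 222.21428571428572
side orange 10.0 250.2 258.8
```

Request:
{"fn": "apply_moves", "kwargs": {
  "claw": [85, 85, 60, 30, 3, 3, 3, 3, 3, 3, 3, 3, 3, 3, 3, 3, 3, 3, 3],
  "delta_pos": [
    [0, 0, -62],
    [0, 0, -122],
    [37, 41, -122],
    [75, 82, -122],
    [112, 123, -122],
    [149, 164, -122],
    [187, 205, -122],
    [224, 246, -122],
    [261, 287, -122],
    [298, 327, -122],
    [336, 368, -122],
    [373, 409, -122],
    [410, 450, -122],
    [448, 491, -122],
    [485, 532, -122],
    [505, 553, -122],
    [522, 573, -122],
    [522, 573, -122],
    [522, 573, -122]
  ],
  "yaw": [0, 0, -0.01, -0.02, -0.03, -0.05, -0.06, -0.07, -0.08, -0.1, -0.11, -0.12, -0.13, -0.15, -0.16, -0.16, -0.16, -0.16, -0.16]
}}

```text
t: 2.52
tcp_pos: [501.5, -145.5, 330.1]
eef_rot: [[0.997, -0.079, -0.0], [-0.079, -0.997, 0.0], [-0.0, -0.0, -1.0]]
ft_force: [-0.3, 1.0, 0.2]
opening: 0.035
grasp_force: 0.0
```

```bash
python3 - <<'E'
from bench import bot, capture
import cv2,pickle
s=bot.sense(); print(s['t'],s['tcp_pos'],s['eef_rot'].round(4),s['opening'],s['ft_force'],s['joints'])
c=capture('wrist'); pickle.dump((s,c),open('d1.pkl','wb')); cv2.imwrite('pics/w1.png',c['img'][:,:,::-1]); print(c['dist_coeffs'])
E
```

```text
2.525 [ 501.48297123 -145.49374701  330.13620159] [[ 9.969e-01 -7.880e-02 -4.000e-04]
 [-7.880e-02 -9.969e-01  2.000e-04]
 [-4.000e-04 -2.000e-04 -1.000e+00]] 0.035458943168053855 [-0.27629125  0.95384697  0.17394136] [ 1.01023546e+00  1.13180521e+01  1.94215223e+01 -1.31064356e-02
 -9.81262707e+01  8.44692690e+01]
[-0.06567602  0.          0.          0.          0.        ]
```

View pics/w1.png

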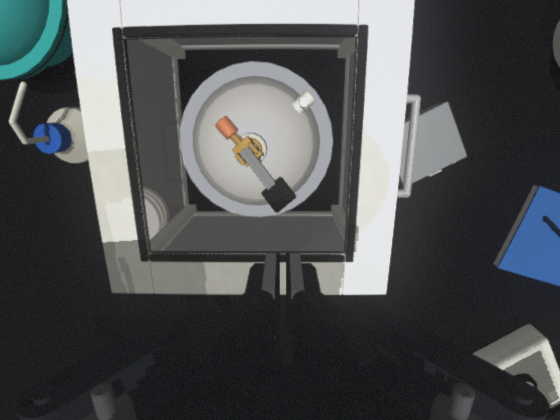

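The wrist view shows the window rim corners at about (118,33), (364,28), (358,258) and (145,258). The pad is at (278,195), the hinge at (247,151), the filter at (227,127), and the fingertips are at about (283,262).

```bash
cat >> h.py <<'E'
def wray(s,c,px):
    p=cv2.undistortPoints(np.array([[px]],float),c['mtx'],np.array(c['dist_coeffs']))[0,0]
    R=np.array(s['eef_rot']);m=np.array(c['mount'])
    return R@m[:3,3]+s['tcp_pos'], R@m[:3,:3]@np.array([p[0],p[1],1.])
def wz(s,c,px,z):
    o,d=wray(s,c,px); return o+d*(z-o[2])/d[2]
E
python3 - <<'E'
import pickle,cv2,numpy as np
from h import *
s,c=pickle.load(open('d1.pkl','rb'))
im=c['img']
for k,p,z in(('pad',(278,195),225),('hinge',(247,151),203),('filt',(227,127),197),('dome base',(256,140),100),('r1',(118,33),247),('r2',(364,28),247),('r3',(358,258),247),('r4',(145,258),247)): print(k,wz(s,c,p,z).round(1))
# pad mask: dark inside the bowl
g=im.max(2)[165:225,245:310]; m=(g<50).astype(np.uint8)
n,l,st,ce=cv2.connectedComponentsWithStats(m)
for i in range(1,n): 
    if st[i,4]>60: print(st[i],ce[i]+[245,165],wz(s,c,ce[i]+[245,165],225).round(1))
E
```

```text
pad [ 507.5 -141.9  225. ]
hinge [ 545.4 -116.4  203. ]
filt [568.  -99.8 197. ]
dome base [ 547.4 -116.5  100. ]
r1 [642.6 -37.2 247. ]
r2 [ 630.4 -213.5  247. ]
r3 [ 452.2 -206.6  247. ]
r4 [466.1 -23.  247. ]
[ 21  23  25  24 263] [277.07604563 199.9581749 ] [ 503.1 -140.7  225. ]
[ 47  32  18  14 127] [303.28346457 205.94488189] [ 495.9 -163.4  225. ]
```

Request:
{"fn": "apply_moves", "kwargs": {
  "claw": [3, 3, 3, 3, 3, 3, 3, 3, 3, 3, 3, 3, 3, 3, 3, 3, 3, 3, 3],
  "delta_pos": [
    [1, 0, 18],
    [1, 0, 36],
    [1, 0, 54],
    [1, 0, 72],
    [1, 0, 88],
    [1, 0, 92],
    [1, 0, 94],
    [1, 0, 96],
    [1, 0, 98],
    [1, 0, 100],
    [1, 0, 102],
    [1, 0, 104],
    [1, 0, 106],
    [1, 0, 108],
    [1, 0, 110],
    [1, 0, 112],
    [1, 0, 114],
    [1, 0, 116],
    [1, 0, 116]
  ],
  "yaw": [0, 0, 0, 0, 0, 0, 0, 0, 0, 0, 0, 0, 0, 0, 0, 0, 0, 0, 0]
}}

```text
t: 4.95
tcp_pos: [502.6, -145.9, 214.1]
eef_rot: [[0.997, -0.079, -0.0], [-0.079, -0.997, 0.0], [-0.0, -0.0, -1.0]]
ft_force: [-0.5, 0.8, 0.2]
opening: 0.034
grasp_force: 0.0
```

```bash
python3 - <<'E'
from bench import bot, capture
import cv2,numpy as np
a=capture('wrist')['img'][100:310,150:400]; b=capture('top')['img'][190:290,310:410]; e=capture('side')['img'][220:300,190:280]
f=lambda x:cv2.resize(x,(400,420),interpolation=cv2.INTER_CUBIC)
cv2.imwrite('pics/m2.png',np.hstack([f(a),f(e)])[:,:,::-1])
print(bot.sense()['ft_force'])
E
```

```text
[ 0.37923286 -0.60466086 -0.57292751]
```

View pics/m2.png

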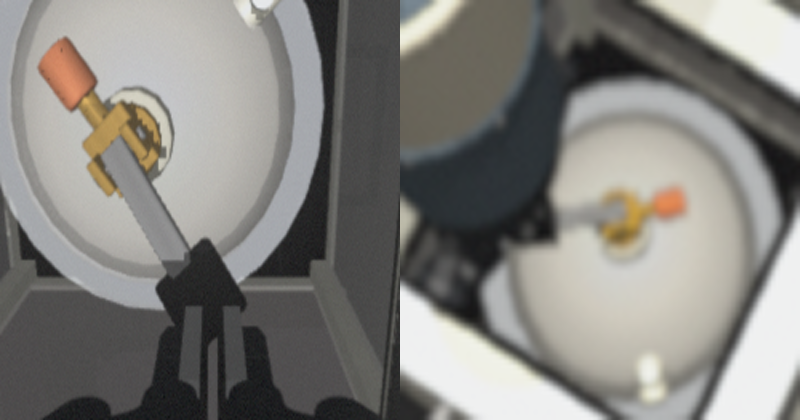

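The left panel (wrist) shows the fingertips at (210,320) on the outer part of the black pad at (200,290), well clear of the rim. The right panel (side) shows the same, partly hidden by the arm. I'll continue down gently.

Request:
{"fn": "apply_moves", "kwargs": {
  "claw": [3, 3, 3, 3],
  "delta_pos": [
    [0, 0, 1.5],
    [0, 0, 3],
    [0, 0, 4.5],
    [0, 0, 6]
  ],
  "yaw": [0, 0, 0, 0]
}}

```text
t: 5.6
tcp_pos: [502.7, -145.9, 208.1]
eef_rot: [[0.997, -0.079, -0.0], [-0.079, -0.997, 0.0], [-0.0, -0.0, -1.0]]
ft_force: [0.1, -0.6, -0.4]
opening: 0.034
grasp_force: 0.0
```

```bash
python3 - <<'E'
from bench import bot, capture
import cv2,numpy as np,pickle
s=bot.sense();c=capture('wrist');pickle.dump((s,c),open('d3.pkl','wb'))
a=c['img'][130:280,200:350]; e=capture('side')['img'][220:300,190:280]
f=lambda x,w:cv2.resize(x,(w,500),interpolation=cv2.INTER_CUBIC)
cv2.imwrite('pics/m3.png',np.hstack([f(a,500),f(e,300)])[:,:,::-1])
print(s['ft_force'],s['tcp_pos'])
E
```

```text
[ 0.13185574 -0.64153337 -0.40780276] [ 502.6918497  -145.87910907  208.12227802]
```

View pics/m3.png

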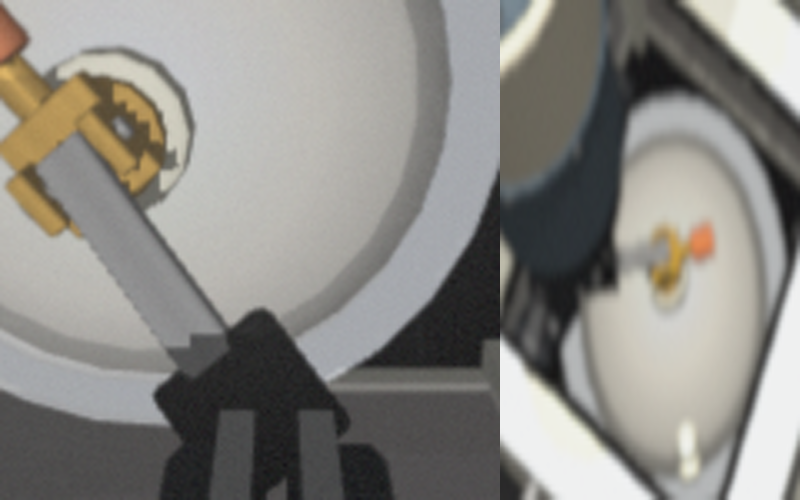

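The left panel (wrist) shows the pad's inner edge from crop (155,395) to (265,310), with its side running on to (350,430). The fingertips overlap its outer half. I'll work out the pad's height from these points.

```bash
python3 - <<'E'
import pickle
from h import *
s,c=pickle.load(open('d3.pkl','rb'))
k=lambda u,v:((u+.5)/3.3333-.5+200,(v+.5)/3.3333-.5+130)
A,B,C=k(265,310),k(155,395),k(350,430)
for z in(200,205,210,215,220):
    a,b,cc=[wz(s,c,p,z) for p in(A,B,C)]; print(z,((a+b)/2).round(1),np.linalg.norm(a-b).round(1),np.linalg.norm(a-cc).round(1))
for p in [k(270,445)]: print('tip',[wz(s,c,p,z)[:2].round(1) for z in(203,208)])
E
```

```text
200 [ 509.4 -134.6  200. ] 25.2 27.3
205 [ 511.4 -135.   205. ] 24.5 26.5
210 [ 513.3 -135.5  210. ] 23.8 25.8
215 [ 515.2 -136.   215. ] 23.0 25.0
220 [ 517.2 -136.5  220. ] 22.3 24.2
tip [array([ 492.4, -143.9]), array([ 494.9, -144.1])]
```

Request:
{"fn": "apply_moves", "kwargs": {
  "claw": [3, 3, 3],
  "delta_pos": [
    [0, 0, 1],
    [0, 0, 2],
    [0, 0, 3]
  ],
  "yaw": [0, 0, 0]
}}

```text
t: 6.08
tcp_pos: [502.7, -145.9, 205.2]
eef_rot: [[0.997, -0.079, -0.0], [-0.079, -0.997, -0.0], [-0.0, 0.0, -1.0]]
ft_force: [-0.9, 0.2, 0.4]
opening: 0.033
grasp_force: 0.0
```

Request:
{"fn": "apply_moves", "kwargs": {
  "claw": [3, 3],
  "delta_pos": [
    [0, 0, 1],
    [0, 0, 2]
  ],
  "yaw": [0, 0]
}}

```text
t: 6.32
tcp_pos: [502.7, -146.2, 204.1]
eef_rot: [[0.997, -0.079, 0.001], [-0.079, -0.997, -0.001], [0.001, 0.001, -1.0]]
ft_force: [-2.0, 0.3, 5.4]
opening: 0.034
grasp_force: 2.7
```

Request:
{"fn": "apply_moves", "kwargs": {
  "claw": [3],
  "delta_pos": [
    [0, 0, 1]
  ],
  "yaw": [0]
}}

```text
t: 6.45
tcp_pos: [502.4, -146.4, 203.1]
eef_rot: [[0.997, -0.079, 0.0], [-0.079, -0.997, -0.001], [0.0, 0.001, -1.0]]
ft_force: [-3.3, 0.0, 6.2]
opening: 0.034
grasp_force: 2.9
```

```bash
cat >> h.py <<'E'
def wproj(s,c,P):
    R=np.array(s['eef_rot']);m=np.array(c['mount']); M=np.eye(4); M[:3,:3]=R; M[:3,3]=s['tcp_pos']
    W=np.linalg.inv(M@m); r=cv2.Rodrigues(W[:3,:3])[0]
    return cv2.projectPoints(np.array(P,float).reshape(-1,1,3),r,W[:3,3],c['mtx'],np.array(c['dist_coeffs']))[0][:,0]
E
python3 - <<'E'
from bench import bot, capture
import cv2,numpy as np,pickle
from h import *
s=bot.sense();c=capture('wrist');pickle.dump((s,c),open('d4.pkl','wb'))
s3,c3=pickle.load(open('d3.pkl','rb')); s1,c1=pickle.load(open('d1.pkl','rb'))
print(s['ft_force'])
f=lambda x:cv2.resize(x[130:280,215:335],(400,500),interpolation=cv2.INTER_CUBIC)
cv2.imwrite('pics/m4.png',np.hstack([f(c3['img']),f(c['img'])])[:,:,::-1])
H=np.array([543.3,-116.5]);u=-np.array([.814,.581]);v=np.array([-u[1],u[0]])
for nm,al in(('raised',26),('mid',13),('down',0)):
    a=np.radians(al); P=[]
    for r,w in((38,-12),(38,12),(62,-12),(62,12)):
        h=r*np.cos(a)-4*np.sin(a); P.append([*(H+u*h+v*w),199+r*np.sin(a)+4*np.cos(a)])
    for n,ss,cc in(('d1',s1,c1),('d3',s3,c3),('d4',s,c)): 
        p=wproj(ss,cc,P); print(nm,n,p.round(0).tolist(), 'crop',((p-[215,130])*3.333).round(0).tolist())
print('tcp',wproj(s3,c3,[s3['tcp_pos']]),wproj(s,c,[s['tcp_pos']]))
E
```

```text
[-3.3296789   0.03583055  6.21646324]
raised d1 [[260.0, 192.0], [280.0, 175.0], [275.0, 213.0], [296.0, 196.0]] crop [[149.0, 207.0], [217.0, 150.0], [200.0, 278.0], [271.0, 221.0]]
raised d3 [[243.0, 249.0], [278.0, 222.0], [269.0, 287.0], [306.0, 260.0]] crop [[94.0, 398.0], [210.0, 305.0], [180.0, 525.0], [303.0, 433.0]]
raised d4 [[241.0, 253.0], [277.0, 224.0], [268.0, 292.0], [306.0, 264.0]] crop [[86.0, 409.0], [206.0, 314.0], [176.0, 541.0], [302.0, 447.0]]
mid d1 [[263.0, 193.0], [283.0, 177.0], [279.0, 214.0], [300.0, 197.0]] crop [[159.0, 211.0], [226.0, 155.0], [214.0, 279.0], [282.0, 224.0]]
mid d3 [[249.0, 248.0], [283.0, 222.0], [277.0, 282.0], [311.0, 257.0]] crop [[114.0, 394.0], [225.0, 306.0], [205.0, 507.0], [319.0, 422.0]]
mid d4 [[247.0, 252.0], [282.0, 225.0], [275.0, 286.0], [310.0, 260.0]] crop [[108.0, 405.0], [222.0, 315.0], [201.0, 521.0], [318.0, 434.0]]
down d1 [[265.0, 193.0], [284.0, 176.0], [281.0, 211.0], [300.0, 196.0]] crop [[166.0, 208.0], [231.0, 155.0], [220.0, 270.0], [285.0, 219.0]]
down d3 [[253.0, 245.0], [285.0, 219.0], [280.0, 273.0], [311.0, 249.0]] crop [[126.0, 382.0], [233.0, 298.0], [215.0, 477.0], [321.0, 398.0]]
down d4 [[251.0, 248.0], [284.0, 222.0], [279.0, 277.0], [311.0, 253.0]] crop [[121.0, 392.0], [230.0, 306.0], [212.0, 490.0], [320.0, 409.0]]
tcp [[282.69247108 250.51221536]] [[282.69456916 250.5119709 ]]
```

View pics/m4.png

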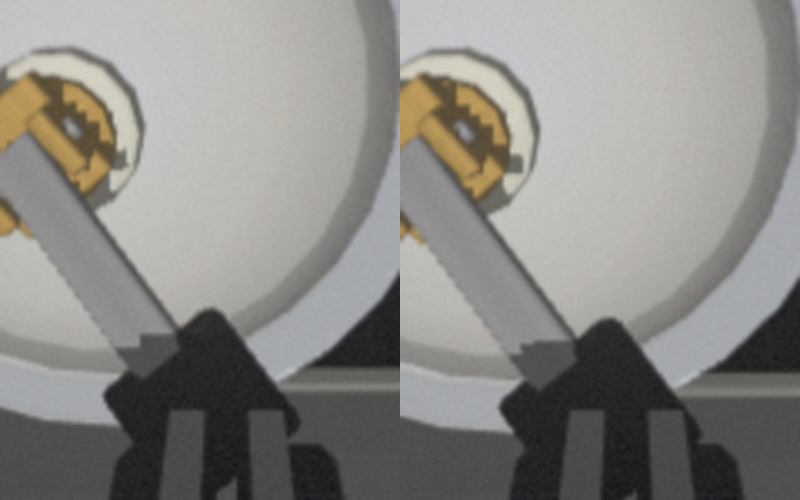

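Request:
{"fn": "apply_moves", "kwargs": {
  "claw": [3, 3, 3, 3, 3, 3, 3, 3],
  "delta_pos": [
    [0, 0, -4],
    [0, 0, -12],
    [0, 0, -30],
    [0, 0, -55],
    [0, 0, -85],
    [-1, 0, -115],
    [-1, 0, -128],
    [-1, 0, -128]
  ],
  "yaw": [0, 0, 0, 0, 0, 0, 0, 0]
}}

```text
t: 7.5
tcp_pos: [502.1, -145.7, 330.6]
eef_rot: [[0.997, -0.079, 0.001], [-0.079, -0.997, 0.0], [0.001, -0.0, -1.0]]
ft_force: [-0.2, 0.1, -0.6]
opening: 0.038
grasp_force: 0.0
```

```bash
python3 - <<'E'
from bench import bot, capture
import cv2,numpy as np,pickle
from h import *
s=bot.sense();c=capture('wrist');pickle.dump((s,c),open('d5.pkl','wb'))
s1,c1=pickle.load(open('d1.pkl','rb'))
print(s['tcp_pos'],s['ft_force'])
f=lambda x:cv2.resize(x[110:290,215:350],(400,533),interpolation=cv2.INTER_CUBIC)
cv2.imwrite('pics/m5.png',np.hstack([f(c1['img']),f(c['img'])])[:,:,::-1])
E
```

```text
[ 502.12930141 -145.69789965  330.55422998] [-0.21157088  0.05094332 -0.64930248]
```

View pics/m5.png

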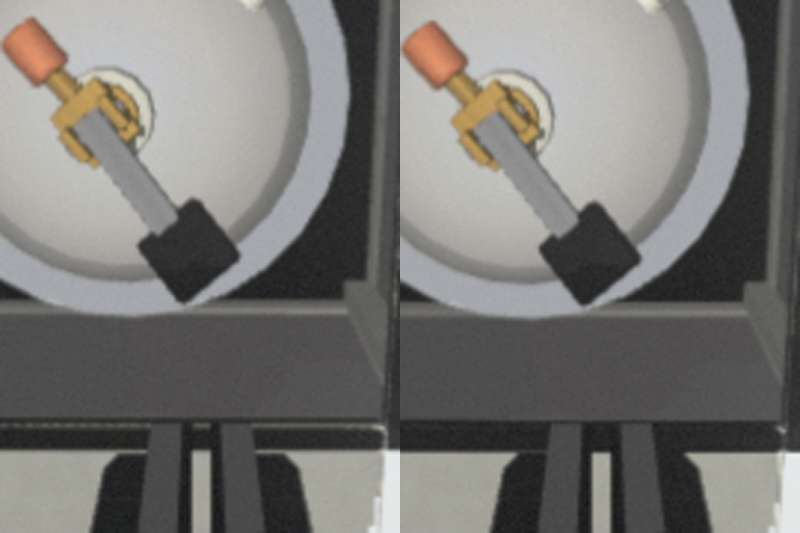

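The lever has hardly moved: left is before, right is after. The pad sits at the same place in both, about (190,250). In the wrist image the near edge of the fingertips lies about 25 mm behind the reported TCP, and first contact came at TCP z≈204, so the stop should come at TCP z≈179. I'll shift towards the window centre so the gripper body stays clear of the rim, then press further down while watching the force.

Request:
{"fn": "apply_moves", "kwargs": {
  "claw": [3, 3, 3, 3, 3, 3, 3, 3, 3, 3, 3, 3, 3, 3, 3, 3, 3],
  "delta_pos": [
    [6.5, -5, 0],
    [6.5, -5, 30],
    [6.5, -5, 60],
    [6.5, -5, 90],
    [6.5, -5, 110],
    [6.5, -5, 118],
    [6.5, -5, 122],
    [6.5, -5, 124],
    [6.5, -5, 126],
    [6.5, -5, 128],
    [6.5, -5, 130],
    [6.5, -5, 132],
    [6.5, -5, 134],
    [6.5, -5, 136],
    [6.5, -5, 137],
    [6.5, -5, 138],
    [6.5, -5, 138]
  ],
  "yaw": [0, 0, 0, 0, 0, 0, 0, 0, 0, 0, 0, 0, 0, 0, 0, 0, 0]
}}

```text
t: 9.68
tcp_pos: [508.7, -142.0, 193.0]
eef_rot: [[0.997, -0.079, 0.001], [-0.079, -0.997, -0.001], [0.001, 0.001, -1.0]]
ft_force: [-2.3, -2.4, 6.2]
opening: 0.034
grasp_force: 2.2
```

```bash
python3 - <<'E'
from bench import bot, capture
import cv2,numpy as np,pickle
s=bot.sense();c=capture('wrist');pickle.dump((s,c),open('d6.pkl','wb'))
print(s['tcp_pos'],s['ft_force'],s['torque'])
a=c['img']; e=capture('side')['img'][200:320,170:300]
cv2.imwrite('pics/m6.png',np.hstack([cv2.resize(a,(500,375)),cv2.resize(e,(300,375))])[:,:,::-1])
E
```

```text
[ 508.67338726 -141.97748087  193.02750393] [-2.25229265 -2.44931727  6.19711851] [-0.69785809  0.58849082  0.02755791]
```

View pics/m6.png

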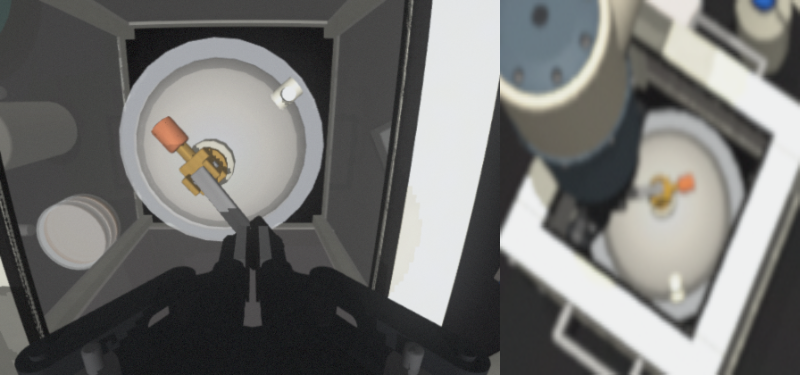

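The left panel (wrist) shows the fingertips on the pad at (252,225). The linkage has clear space to the rim, whose right edge is at (395,250). The right panel (side) shows the guard undisturbed. The force is a steady 6 N, so the lever is turning.

Request:
{"fn": "apply_moves", "kwargs": {
  "claw": [3, 3, 3, 3, 3],
  "delta_pos": [
    [0, 0, 2],
    [0, 0, 4],
    [0, 0, 6],
    [0, 0, 8],
    [0, 0, 9]
  ],
  "yaw": [0, 0, 0, 0, 0]
}}

```text
t: 10.4
tcp_pos: [508.4, -142.0, 183.7]
eef_rot: [[0.997, -0.079, -0.0], [-0.079, -0.997, -0.001], [-0.0, 0.001, -1.0]]
ft_force: [-1.9, -2.5, 4.9]
opening: 0.036
grasp_force: 2.4
```

Request:
{"fn": "apply_moves", "kwargs": {
  "claw": [3, 3, 3],
  "delta_pos": [
    [0, 0, 1],
    [0, 0, 2],
    [0, 0, 3]
  ],
  "yaw": [0, 0, 0]
}}

```text
t: 10.78
tcp_pos: [508.5, -141.8, 180.6]
eef_rot: [[0.997, -0.079, -0.0], [-0.079, -0.997, -0.001], [0.0, 0.001, -1.0]]
ft_force: [-2.7, -2.2, 4.9]
opening: 0.036
grasp_force: 2.6
```

Request:
{"fn": "apply_moves", "kwargs": {
  "claw": [3, 3],
  "delta_pos": [
    [0, 0, 1],
    [0, 0, 2]
  ],
  "yaw": [0, 0]
}}

```text
t: 11.02
tcp_pos: [508.5, -141.9, 179.9]
eef_rot: [[0.997, -0.078, 0.001], [-0.078, -0.997, -0.001], [0.001, 0.001, -1.0]]
ft_force: [-6.6, 0.4, 15.2]
opening: 0.035
grasp_force: 7.4
```

The force jumped to 15 N at the expected height, so this is the stop. I'll hold briefly, then withdraw straight up.

Request:
{"fn": "apply_moves", "kwargs": {
  "claw": [3, 3, 3],
  "delta_pos": [
    [0, 0, 0.6],
    [0, 0, 0.6],
    [0, 0, 0.6]
  ],
  "yaw": [0, 0, 0]
}}

```text
t: 11.4
tcp_pos: [508.6, -142.0, 179.9]
eef_rot: [[0.997, -0.078, 0.002], [-0.078, -0.997, -0.001], [0.002, 0.001, -1.0]]
ft_force: [-5.8, -0.8, 13.9]
opening: 0.037
grasp_force: 7.1
```

Request:
{"fn": "apply_moves", "kwargs": {
  "claw": [3, 3, 3, 3, 3, 3, 3, 3, 3, 3],
  "delta_pos": [
    [0, 0, -3],
    [0, 0, -10],
    [0, 0, -25],
    [0, 0, -45],
    [0, 0, -70],
    [-3, 2, -95],
    [-7, 5, -120],
    [-7, 5, -145],
    [-7, 5, -153],
    [-7, 5, -153]
  ],
  "yaw": [0, 0, 0, 0, 0, 0, 0, 0, 0, 0]
}}

```text
t: 12.65
tcp_pos: [501.5, -145.6, 330.7]
eef_rot: [[0.997, -0.079, 0.001], [-0.079, -0.997, 0.0], [0.0, -0.0, -1.0]]
ft_force: [-0.1, 0.8, -0.8]
opening: 0.035
grasp_force: 0.0
```

```bash
python3 - <<'E'
from bench import bot, capture
import cv2,numpy as np,pickle
from h import *
s=bot.sense();c=capture('wrist'); print(s['t'],s['tcp_pos'],s['ft_force'])
def meas(s,c):
    g=c['img'][160:225,225:318].astype(int); mx=g.max(2); m=((mx<52)).astype(np.uint8)
    n,l,st,ce=cv2.connectedComponentsWithStats(m)
    i=min((i for i in range(1,n) if st[i,4]>150),key=lambda i:np.linalg.norm(ce[i]-[53,37]))
    ct=max(cv2.findContours((l==i).astype(np.uint8),cv2.RETR_EXTERNAL,cv2.CHAIN_APPROX_NONE)[0],key=cv2.contourArea)
    hsv=cv2.cvtColor(c['img'][90:160,190:260],cv2.COLOR_RGB2HSV); o=cv2.moments(cv2.inRange(hsv,(3,120,100),(14,255,255)),True)
    return (ct[:,0].min(0)+[225,160],ct[:,0].max(0)+[225,160],ce[i].round(1)+[225,160],st[i,4],'filter',wz(s,c,(o['m10']/o['m00']+190,o['m01']/o['m00']+90),197).round(1))
for f in('d1','d5'): print(f,meas(*pickle.load(open(f+'.pkl','rb'))))
print('now',meas(s,c))
H=np.array([543.3,-116.5]);u=-np.array([.814,.581]);v=np.array([-u[1],u[0]])
for al in(26,4,0):
    a=np.radians(al);P=[[*(H+u*(r*np.cos(a)-4*np.sin(a))+v*w),199+r*np.sin(a)+4*np.cos(a)] for r in(38,62) for w in(-12,12)]
    print(al,wproj(s,c,P).round(1).tolist())
E
```

```text
12.65 [ 501.46616148 -145.56793754  330.69983557] [-0.10205206  0.81811009 -0.76848913]
d1 (array([263, 179]), array([294, 211]), array([278.2, 196. ]), np.int32(465), 'filter', array([568. , -98.8, 197. ]))
d5 (array([263, 181]), array([292, 211]), array([277.1, 198.4]), np.int32(356), 'filter', array([567.9, -98.8, 197. ]))
now (array([292, 189]), array([317, 210]), array([308.9, 203.4]), np.int32(277), 'filter', array([567.9, -98.8, 197. ]))
26 [[259.6, 192.1], [280.1, 175.1], [274.9, 213.3], [296.1, 196.2]]
4 [[264.2, 192.9], [283.9, 176.6], [280.7, 212.1], [300.3, 196.3]]
0 [[264.7, 192.5], [284.1, 176.4], [281.0, 211.1], [300.3, 195.6]]
```

```bash
python3 - <<'E'
from bench import bot, capture
import cv2,numpy as np,pickle
from h import *
s=bot.sense();c=capture('wrist');pickle.dump((s,c),open('d7.pkl','wb'))
for f in('d1','d5','d7'):
    s,c=pickle.load(open(f+'.pkl','rb')); im=c['img']; g=im.max(2)[165:225,245:315]
    print(f,'pad',im[195,280],'strip line u+6 rows', end=' ')
    for T in(60,75,90):
        m=(cv2.GaussianBlur(g,(3,3),0)<T).astype(np.uint8); n,l=cv2.connectedComponents(m); k=l[195-165,280-245]
        ys,xs=np.where(l==k); print(T,k,xs.size,'left',xs.min()+245,'top',ys.min()+165,'bottom',ys.max()+165,'row195 span',[int(x) for x in (np.where(l[30]==k)[0][[0,-1]]+245)],end=' | ')
    print()
E
```

```text
d1 pad [50 49 50] strip line u+6 rows 60 1 547 left 263 top 179 bottom 210 row195 span [264, 293] | 75 1 603 left 263 top 178 bottom 211 row195 span [263, 294] | 90 1 635 left 262 top 178 bottom 211 row195 span [263, 294] | 
d5 pad [48 47 48] strip line u+6 rows 60 1 541 left 263 top 180 bottom 211 row195 span [264, 293] | 75 1 591 left 263 top 179 bottom 211 row195 span [263, 294] | 90 1 633 left 263 top 179 bottom 212 row195 span [263, 294] | 
d7 pad [58 58 58] strip line u+6 rows 60 1 407 left 267 top 179 bottom 207 row195 span [270, 295] | 75 1 507 left 267 top 178 bottom 207 row195 span [269, 296] | 90 1 541 left 266 top 177 bottom 207 row195 span [268, 297] |
```

The lever has moved as predicted for fully down, the filter hasn't moved, so the desiccator is where it was, and the tool is clear. Handing in.

```bash
python3 -c "
from bench import bot
print(bot.close_job())"
```

```text
the job is handed in; nothing more can be done
None
```

I pressed the vent lever down to its stop (about 14–15 N at the stop) and drew the gripper back out through the window, then handed the job in at about 13 s. The wrist images show the lever down and the desiccator unmoved; I did not re-measure the guard or the bystanders, and no verdict came back.

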